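# Find the hidden socket with the locating pin and lock the jig

## Robot

A 6-joint arm with a two-finger parallel gripper is mounted at the origin on the work surface; the furniture and walls round the work are solid. World frame = base frame: x ahead of the robot, y to its left, z up, the work surface at z = 0. Lengths are in m, angles in rad, forces in N, time in s.
With the tool pointing down it reaches from about 0.25 to 0.85 m from the base axis. Payload 12.5 kg.
Tool frame: the origin (TCP) lies at the very end of the fingers, on their centre line; the grasp point (between the pads) lies 19 mm behind it (r.grip_point_offset is the distance from the TCP to the grasp point, in m); z points along the fingers, y is the line along which they close (so a half turn about z gives the same grasp; the last joint's range is limited). The gripper opens to 93 mm and grips with 3 to 60 N. Pads are 15 mm wide; open, the fingers measure 128 mm over their backs; the gripper's body (75 mm by 188 mm) begins 65 mm behind the grasp point.
Start: joints at [1.237, 0.351, 1.652, -0, 1.139, -0.085], TCP at [0.135, 0.533, 0.191] pointing down, gripper open.
Joint ranges: [-2.75, 2.75], [-0.79, 2.1], [0.01, 2.65], [-1.57, 4.71], [0.07, 3.14], [-2.87, 2.87]. Speed limits (rad/s): [2.22, 2.22, 2.79, 3.14, 3.14, 3.14].

## Interface

Orientations are given as a 3x3 rotation matrix whose columns are the frame's x, y, z axes.
In Python, from plant import r, imaging gives the robot as it stands.
- The arm moves only by the tool drive_tool, never from a script. Its argument "deltas" is a list of rows, each an object with "delta_pos": the shift along the tool's x, y, z in cm, a list of three; "angular": the turn, a rotation vector about the tool's x, y, z in degrees, a list of three; "hand": the opening, from -1 (shut) to 1 (fully open). In form: [{"delta_pos": [x, y, z], "angular": [rx, ry, rz], "hand": hand}, ...]. A call has 1 to 10 rows; each row is the pose to reach, as a shift and turn from the pose commanded when the call began, along the tool's axes at that moment; what a row does not reach only later rows make up. A row lasts 1/8 s, in which the tool goes at most 62.5 mm and 10.7 degrees, less where a joint would pass 70% of its speed; a pose out of reach is approached as far as the arm can. A call with a gripper value outside its range is refused whole. The fingers move at their own pace and stop on an object; the grip force is fixed at half the most. Time passes only in rows, so rows that repeat a pose let the fingers close. It gives the time, the measured TCP pose, the force, the opening and the grip force at its end, in the units of the state.
- r.get_state(): the state, without advancing time (a new reading comes with each control period).
- imaging.get_image(name): name is "scene" or "top" or "wrist"; returns a dict with "image" (420x560x3 uint8, red, green, blue), "intrinsics" (3x3 intrinsics, pixels), "D" ([k1, k2, p1, p2, k3] as OpenCV has them; the pictures are not rectified), "T" (4x4, takes a point from camera to world coordinates). Camera axes: x right, y down, z forward; pixel columns grow to the right and rows downward; lengths in m; the calibration is good to about 2 mm. A picture is of the moment at which its call begins. There is no depth.
- r.finish_job(): hands the job in; it is judged then, once.
The state is a dict: "clock": time; "joints": joint angles; "qvel": joint speeds; "joint_efforts": joint torques, N m; "eef_pos": TCP position; "tcp_rot": TCP orientation; "force": force on the tool from outside, world axes, zero at the start; "moment": the same for the moment, N m; "opening": opening from 0.0 (shut) to 1.0 (fully open); "grasp_force": force on a finger pad.
Only numpy, scipy, OpenCV 4.12 (cv2) and the standard library are available. Lean on these libraries where they do the work, as an engineer would, in place of code of your own. Each camera call takes 0.05 s, during which the arm holds its last target. There are 200 camera calls.

## Task

Lock the carriage of the green indexing jig: take the steel locating pin by its black grip out of the wooden stand, set its nose lightly on the dark cover plate right at one end of the jig's window, on the line between the two red marks, and slide it along that line, keeping light touch, until it drops through the flush spring shutter of the hidden socket. Press the pin fully home so that its collar lies on the cover plate, let go and leave it standing there. Never press the pin harder than 30 N on the jig, and leave the things around it where they are.

Things in the scene. Friction and masses are not known exactly. Their poses are not given: they have to be found in the camera images.
- jig: Fixed green jig, 112 (x) x 234 (y) x 44 mm high, origin at the centre of its underside on the bench, z up. Its 4 mm thick top frame has a central window, 46 (x) x 112 mm (y), showing a flat, hard, dark cover plate 4 mm below the frame's top. The plate tops a clamped carriage that stands at an unknown place along y. Two red marks on the frame show the line x = 0.
- window (a point): Centre of the window on the cover plate's upper face, 40 mm above the bench; axes as the jig's. The hidden socket is vertical, 15 mm bore, over 28 mm deep, its axis on the line x = 0 anywhere from y = -24 to +24 mm (not told); the plate's ends are plain. A flush shutter of the plate's colour closes it; it sinks under the pin against a spring of under 1 N; the pin's weight keeps it down.
- pin: Loose steel pin, about 150 g, 74 mm tall, starting upright in the stand; origin at the tip of its nose, z up along it. From the tip: shank 12 mm thick, 28 mm long, rounded nose; collar 34 mm wide from 28 to 32 mm; black round grip 24 mm thick from 32 to 74 mm, orange dot on top. At the start the tip is 8 mm above the bench; home, it is 28 mm below the cover plate.
- stand: Fixed block of light wood, 64 x 64 mm, 36 mm high, origin at the centre of its underside; a vertical 15 mm hole 31 mm deep in the middle of its top holds the pin.
- mug_1: White mug with dark dots, 82 x 114 x 91 mm, bystander at the back; origin at its underside.
- test_tiles: Small stack of brown test tiles, 47 x 65 x 28 mm, bystander at the back; origin at its underside.
- wood_rib: Small flat wooden potter's rib, 25 x 58 x 5 mm, bystander at the back right; origin at its underside.
- eraser: White eraser, 22 x 44 x 12 mm, bystander to the left of the jig; origin at its underside.
There are look-alikes about, which are no part of the job. What is shaped like the pin but white or yellow is not meant.

How it is judged:
On the way, in this order (a step that is already met when the one before it is completed fails the run):
1. the pin is lifted clear out of its stand, its nose more than 45 mm above the bench (height (world z) of pin above 0.045 m), for 0.1 s.
2. the pin, upright, has its nose on the cover plate, in touch, at one end of the window (more than 37 mm from the window's centre) (x of pin in the frame of jig between -0.012 and 0.012 m and y of pin in the frame of jig between -0.056 and 0.056 m and z of pin in the frame of jig between 0.034 and 0.043 m and angle between pin's own z axis and vertical below 0.2 rad and contact force between pin and jig above 0.15 N and (y of pin in the frame of jig above 0.037 m or y of pin in the frame of jig below -0.037 m)), for 0.1 s.
3. the pin slides in from that end in touch with the cover plate (moving faster than 2 mm/s, less than 36 mm from the centre) (x of pin in the frame of jig between -0.012 and 0.012 m and y of pin in the frame of jig between -0.056 and 0.056 m and z of pin in the frame of jig between 0.034 and 0.043 m and angle between pin's own z axis and vertical below 0.2 rad and contact force between pin and jig above 0.15 N and y of pin in the frame of jig between -0.036 and 0.036 m and linear speed of pin above 0.002 m/s), for 0.06 s.
At the end, for the whole second after the job is handed in: The pin stands upright (within 0.1 rad), at rest and released in the socket in the jig's window, its tip at least 25 mm below the cover plate (collar within 3 mm of the plate) (x of pin in the frame of jig between -0.012 and 0.012 m and y of pin in the frame of jig between -0.045 and 0.045 m and z of pin in the frame of jig below 0.015 m and angle between pin's own z axis and vertical below 0.1 rad and linear speed of pin below 0.02 m/s); the robot touches nothing.
It fails at once if the pin is pressed on the jig with more than 30 N (contact force between pin and jig above 30 N).
It fails at once if a bystander (mug, test tiles, wooden rib or eraser) is moved by more than 20 mm (distance of any of mug_1, test_tiles, wood_rib, eraser from where it was at the start of the episode above 0.02 m).
It also fails if it takes over 64 s, if anything falls off the work surface, if the arm or the gripper's body presses on something with over 40 N, if the wrist force passes 120 N, or if a joint passes its speed limit or range.

## Working session

There is one attempt and no reset: what is moved stays moved. The work goes in short steps, Python scripts to look and compute and a tool call to move; the robot and the scene stay as the last step left them, time stands still between calls to the robot, and variables do not carry over. Pictures are saved under pics/ and viewed, at most 10 in all, crops included, and the job is handed in when it is done.

Besides the shell and the picture viewer there is one more tool, called after ">>>" as name(argument=value, ...) on one line, values as JSON. drive_tool: Moves the arm, as the interface text tells. Its arguments: {"type":"object","properties":{"deltas":{"type":"array"}},"required":["deltas"]}

```bash
mkdir -p pics; cat > h.py <<'E'
import numpy as np, cv2
from plant import r, imaging
def ray(d,u,v):
    p=cv2.undistortPoints(np.array([[[u,v]]],float),np.array(d["intrinsics"]),np.array(d["D"]))[0,0]
    T=np.array(d["T"]); return T[:3,3],T[:3,:3]@np.array([p[0],p[1],1])
def at(d,u,v,z):
    o,k=ray(d,u,v); return o+k*(z-o[2])/k[2]
E
python3 - <<'E'
from h import *
import pickle
D={}
for n in("top","scene"):
    D[n]=imaging.get_image(n); cv2.imwrite(f"pics/{n}.png",cv2.resize(D[n]["image"][:,:,::-1],(784,588)))
    print(n,np.round(D[n]["T"],3).tolist())
pickle.dump(D,open("D.pkl","wb"))
print(r.get_state()["tcp_rot"],r.get_state()["force"])
E
```

```text
top [[0.007, -0.997, 0.082, 0.426], [-1.0, -0.006, 0.005, 0.052], [-0.004, -0.082, -0.997, 1.208], [0.0, 0.0, 0.0, 1.0]]
scene [[0.835, -0.339, 0.434, -0.05], [-0.551, -0.534, 0.642, -0.753], [0.015, -0.775, -0.632, 0.828], [0.0, 0.0, 0.0, 1.0]]
[[-9.69211215e-01  2.46230630e-01 -3.10555173e-04]
 [ 2.46230812e-01  9.69210817e-01 -8.82533236e-04]
 [ 8.36867176e-05 -9.31829363e-04 -9.99999562e-01]] [-0.23338407 -0.80983985  0.09166521]
```

View pics/top.png

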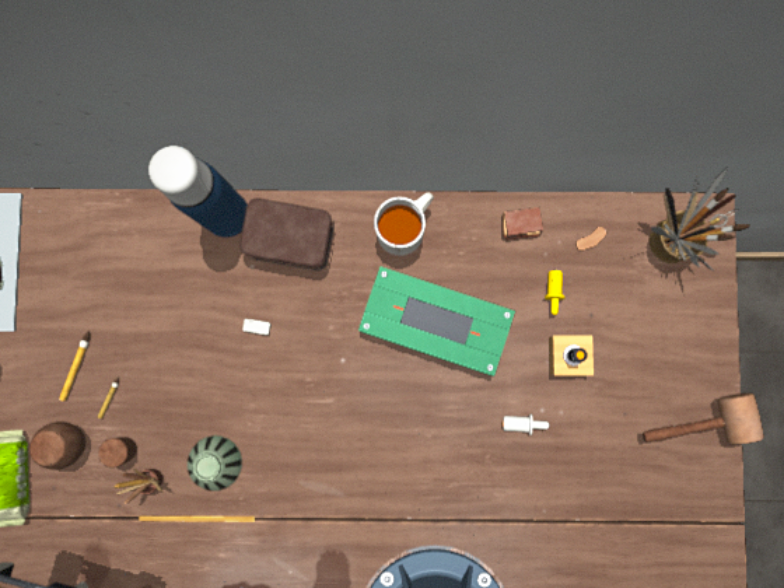

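View pics/scene.png

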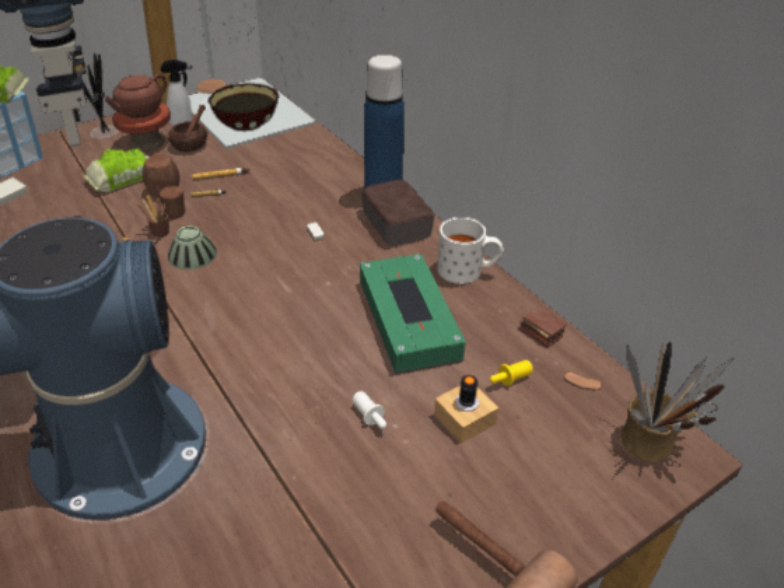

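The top view shows the pin's orange dot at about (581,355), and the jig's red marks at (397,307) and (475,334). I'll enlarge the view around both.

```bash
python3 - <<'E'
from h import *
import pickle
D=pickle.load(open("D.pkl","rb"))
im=D["top"]["image"][:,:,::-1]
# crop cols 250-440, rows 180-290 of original, x4
cv2.imwrite("pics/crop1.png",cv2.resize(im[180:290,250:440],None,fx=4,fy=4,interpolation=cv2.INTER_CUBIC))
# colour centroids
for n in D:
    h=cv2.cvtColor(D[n]["image"],cv2.COLOR_RGB2HSV)
    m=cv2.inRange(h,(5,180,180),(20,255,255)); c=cv2.connectedComponentsWithStats(m)
    for s,p in zip(c[2][1:],c[3][1:]):
        if s[4]>8: print(n,"orange",s[4],p.round(1),at(D[n],*p,.082).round(4))
E
```

```text
top orange 526 [284.9 161.8] [0.644  0.0636 0.082 ]
top orange 13 [ 53.5 263.3] [0.415  0.5704 0.082 ]
scene orange 21 [334.8 271.1] [ 0.4434 -0.2233  0.082 ]
```

View pics/crop1.png

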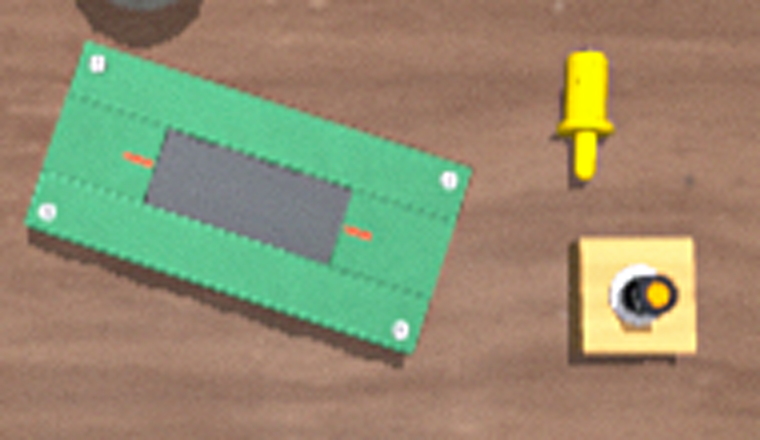

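The crop shows the jig's corners at (87,42), (470,170), (410,352) and (26,224). The marks are at (138,160) and (358,234), the orange dot at (658,294), and the stand's corners at (580,238) and (695,352).

```bash
python3 - <<'E'
from h import *
import pickle
D=pickle.load(open("D.pkl","rb"));d=D["top"]
f=lambda u,v,z:at(d,250+(u+.5)/4-.5,180+(v+.5)/4-.5,z)[:2]
C=np.array([f(*p,.044) for p in((87,42),(470,170),(410,352),(26,224))]);print(C.round(4),"ctr",C.mean(0))
a,b=f(138,160,.044),f(358,234,.044);print("marks",a,b,(a+b)/2)
for v in ((a-b),C[0]-C[1],C[3]-C[2]):print(np.linalg.norm(v),np.degrees(np.arctan2(v[1],v[0])))
w=[f(*p,.04) for p in((167,130),(350,187),(331,263),(146,203))];print("window",np.mean(w,0))
print("dot",f(658,294,.082),"stand",np.mean([f(*p,.036) for p in((580,238),(695,238),(695,352),(580,352))],0))
print("mallet/yellow",f(587,90,.01),f(585,175,.01))
s=r.get_state();print(s["eef_pos"],s["tcp_rot"],s["opening"])
E
```

```text
[[ 0.5853  0.0947]
 [ 0.5129 -0.1249]
 [ 0.4091 -0.0902]
 [ 0.4804  0.1286]] ctr [0.49693352 0.00205577]
marks [0.51744013 0.06491475] [ 0.47589368 -0.06086196] [0.49666691 0.0020264 ]
0.13246089584685913 71.72062426270139
0.23126152113830617 71.74720770807603
0.23013681338876005 71.96149903831677
window [0.49764866 0.00152301]
dot [ 0.4423584  -0.22185628] stand [ 0.44246917 -0.22132707]
mallet/yellow [ 0.56320451 -0.19926932] [ 0.51292971 -0.19755025]
[0.13530019 0.53277616 0.19059939] [[-9.69211215e-01  2.46230630e-01 -3.10555173e-04]
 [ 2.46230812e-01  9.69210817e-01 -8.82533236e-04]
 [ 8.36867176e-05 -9.31829363e-04 -9.99999562e-01]] 1.0011005023054937
```

>>> drive_tool(deltas=[{"delta_pos": [-3, -5, -1], "angular": [0, 0, 0], "hand": 1}, {"delta_pos": [-7, -9, -2], "angular": [0, 0, 0], "hand": 1}, {"delta_pos": [-10, -14, -2], "angular": [0, 0, 1], "hand": 1}, {"delta_pos": [-14, -19, -2], "angular": [0, 0, 2], "hand": 1}, {"delta_pos": [-17, -23.5, -2], "angular": [0, 0, 3], "hand": 1}, {"delta_pos": [-21, -28, -2], "angular": [0, 0, 4], "hand": 1}, {"delta_pos": [-24, -33, -2], "angular": [0, 0, 4], "hand": 1}, {"delta_pos": [-27.5, -37.5, -2], "angular": [0, 0, 4], "hand": 1}, {"delta_pos": [-31, -42, -2], "angular": [0, 0, 4], "hand": 1}, {"delta_pos": [-34, -46, -2], "angular": [0, 0, 4], "hand": 1}])

```text
clock: 1.35
eef_pos: [0.352, 0.0015, 0.2111]
tcp_rot: [[-0.949, 0.314, 0.0], [0.314, 0.949, -0.0], [-0.0, 0.0, -1.0]]
force: [1.0, -0.1, -0.8]
opening: 1.001
grasp_force: 0.0
```

>>> drive_tool(deltas=[{"delta_pos": [-3, -4, 0], "angular": [0, 0, 0], "hand": 1}, {"delta_pos": [-7, -8, 1], "angular": [0, 0, 0], "hand": 1}, {"delta_pos": [-11, -13, 3], "angular": [0, 0, 0], "hand": 1}, {"delta_pos": [-14, -17, 5], "angular": [0, 0, 0], "hand": 1}, {"delta_pos": [-15.7, -18.5, 6], "angular": [0, 0, 0], "hand": 1}, {"delta_pos": [-15.7, -18.5, 7], "angular": [0, 0, 0], "hand": 1}, {"delta_pos": [-15.7, -18.5, 7], "angular": [0, 0, 0], "hand": 1}])

```text
clock: 2.22
eef_pos: [0.442, -0.2203, 0.1403]
tcp_rot: [[-0.95, 0.313, -0.002], [0.313, 0.95, 0.001], [0.002, 0.001, -1.0]]
force: [0.1, -0.0, -1.0]
opening: 1.003
grasp_force: 0.0
```

```bash
python3 - <<'E'
from h import *
d=imaging.get_image("wrist");cv2.imwrite("pics/w1.png",d["image"][:,:,::-1])
h=cv2.cvtColor(d["image"],cv2.COLOR_RGB2HSV)
m=cv2.inRange(h,(8,180,180),(20,255,255)); c=cv2.connectedComponentsWithStats(m)
for s,p in zip(c[2][1:],c[3][1:]):
    if s[4]>30: print(s[4],p.round(1),at(d,*p,.082).round(4))
s=r.get_state();print(s["eef_pos"],s["force"])
E
```

```text
[ 0.44233646 -0.22033129  0.14100679] [ 0.08344831 -0.23115781  1.52726393]
```

View pics/w1.png

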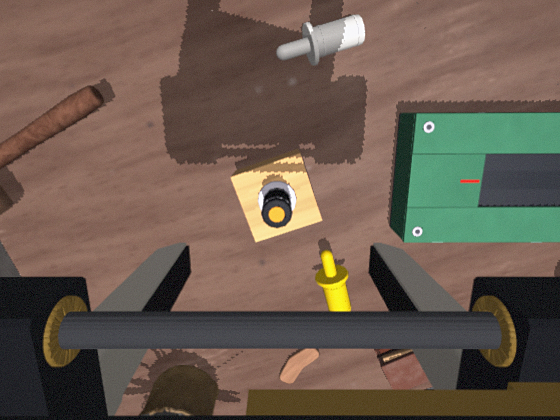

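The wrist view shows the pin upright in the stand, with its dot at (276,214). The jig's red mark is at (469,181).

```bash
cat > w.py <<'E'
from h import *
import sys
E
python3 - <<'E'
from h import *
d=imaging.get_image("wrist")
print(at(d,276.5,214,.082),"mark",at(d,469,181.5,.044), "winedge", at(d,482,154,.044),at(d,478,205,.044))
print(np.array(d["T"]).round(4))
E
```

```text
[ 0.44276815 -0.22263462  0.082     ] mark [ 0.47744796 -0.06233903  0.044     ] winedge [ 0.45767526 -0.04810624  0.044     ] [ 0.50046974 -0.05858227  0.044     ]
[[ 3.134e-01  9.147e-01  2.551e-01  3.709e-01]
 [ 9.496e-01 -3.018e-01 -8.450e-02 -1.966e-01]
 [-3.000e-04  2.687e-01 -9.632e-01  3.338e-01]
 [ 0.000e+00  0.000e+00  0.000e+00  1.000e+00]]
```

>>> drive_tool(deltas=[{"delta_pos": [-0.1, -0.15, 2], "angular": [0, 0, 0], "hand": 1}, {"delta_pos": [-0.1, -0.15, 4], "angular": [0, 0, 0], "hand": 1}, {"delta_pos": [-0.1, -0.15, 6], "angular": [0, 0, 0], "hand": 1}, {"delta_pos": [-0.1, -0.15, 8], "angular": [0, 0, 0], "hand": 1}, {"delta_pos": [-0.1, -0.15, 9.2], "angular": [0, 0, 0], "hand": 1}, {"delta_pos": [-0.1, -0.15, 9.2], "angular": [0, 0, 0], "hand": 1}, {"delta_pos": [-0.1, -0.15, 9.2], "angular": [0, 0, 0], "hand": 0}, {"delta_pos": [-0.1, -0.15, 9.2], "angular": [0, 0, 0], "hand": -0.7}, {"delta_pos": [-0.1, -0.15, 9.2], "angular": [0, 0, 0], "hand": -1}, {"delta_pos": [-0.1, -0.15, 9.2], "angular": [0, 0, 0], "hand": -1}])

```text
clock: 3.58
eef_pos: [0.4434, -0.2232, 0.0492]
tcp_rot: [[-0.95, 0.313, 0.0], [0.313, 0.95, -0.0], [-0.0, -0.0, -1.0]]
force: [0.2, 0.6, 0.2]
opening: 0.621
grasp_force: 0.0
```

>>> drive_tool(deltas=[{"delta_pos": [0, 0, 0], "angular": [0, 0, 0], "hand": -1}, {"delta_pos": [0, 0, 0], "angular": [0, 0, 0], "hand": -1}, {"delta_pos": [0, 0, 0], "angular": [0, 0, 0], "hand": -1}, {"delta_pos": [0, 0, 0], "angular": [0, 0, 0], "hand": -1}])

```text
clock: 4.08
eef_pos: [0.4432, -0.2231, 0.049]
tcp_rot: [[-0.95, 0.313, -0.0], [0.313, 0.95, 0.0], [0.0, 0.0, -1.0]]
force: [-0.2, -0.1, -0.6]
opening: 0.24
grasp_force: 30.0
```

>>> drive_tool(deltas=[{"delta_pos": [0, 0, -1.5], "angular": [0, 0, 0], "hand": -1}, {"delta_pos": [0, 0, -4], "angular": [0, 0, 0], "hand": -1}, {"delta_pos": [0, 0, -7], "angular": [0, 0, 0], "hand": -1}, {"delta_pos": [0, 0, -9], "angular": [0, 0, 0], "hand": -1}, {"delta_pos": [0.3, 2, -9], "angular": [0, 0, 0], "hand": -1}, {"delta_pos": [0.8, 6, -9], "angular": [0, 0, 0], "hand": -1}, {"delta_pos": [1.3, 11, -9], "angular": [0, 0, 0], "hand": -1}, {"delta_pos": [1.6, 13, -9], "angular": [0, 0, 0], "hand": -1}, {"delta_pos": [1.6, 13.6, -9], "angular": [0, 0, 0], "hand": -1}, {"delta_pos": [1.6, 13.6, -9], "angular": [0, 0, 0], "hand": -1}])

```text
clock: 5.32
eef_pos: [0.4708, -0.0893, 0.1394]
tcp_rot: [[-0.95, 0.313, 0.0], [0.313, 0.95, -0.0], [-0.0, -0.0, -1.0]]
force: [0.1, -0.1, -0.9]
opening: 0.243
grasp_force: 30.0
```

```bash
python3 - <<'E'
from h import *
import pickle
s=r.get_state()
d=imaging.get_image("wrist");pickle.dump((d,s),open("w2.pkl","wb"))
cv2.imwrite("pics/w2.png",cv2.resize(d["image"][:,:,::-1],(784,588),interpolation=cv2.INTER_CUBIC))
print(s["eef_pos"],s["force"],s["opening"])
E
```

```text
[ 0.47079889 -0.08925449  0.13944269] [ 0.08121035 -0.10472759 -0.85737487] 0.24271432903418377
```

View pics/w2.png

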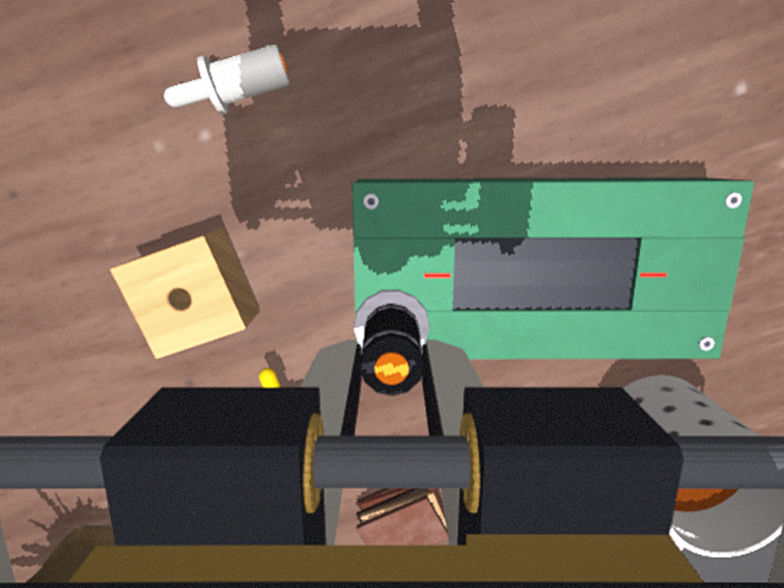

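The wrist view shows the pin held upright, with its dot at (391,369). The red marks are at (437,275) and (653,274), and the window corners at (454,239), (640,239), (633,310) and (453,310). The stand is empty.

```bash
python3 - <<'E'
from h import *
import pickle
d,s=pickle.load(open("w2.pkl","rb"))
f=lambda u,v,z:at(d,(u+.5)/1.4-.5,(v+.5)/1.4-.5,z)[:2]
a,b=f(653,274.3,.044),f(437,275.3,.044);v=a-b
print("marks",a,b,"mid",(a+b)/2,np.linalg.norm(v),np.degrees(np.arctan2(v[1],v[0])))
print("win",np.mean([f(*p,.044) for p in((454,239),(640,239),(634,310),(453,310))],0))
dot=f(391,369,.139-.041+.074); print("dot",dot,"tcp",s["eef_pos"])
st=f(179.5,299,.036);print("standhole",st)
R=np.array(s["tcp_rot"])[:2,:2]
for c in (np.array([.4967,.002]),(a+b)/2):
    t=c-.045*np.array([.313,.95]); print("delta tool cm to end",100*R.T@(t-s["eef_pos"][:2]), 100*R.T@(t-dot))
E
```

```text
marks [0.51714338 0.06354642] [ 0.4764385  -0.06160973] mid [0.49679094 0.00096835] 0.13160906883465784 71.9837761603397
win [0.49710493 0.00107399]
dot [ 0.47011127 -0.08897949] tcp [ 0.47079889 -0.08925449  0.13944269]
standhole [ 0.44205927 -0.22165502]
delta tool cm to end [0.39600948 4.97656835] [0.32209563 4.97197343]
delta tool cm to end [0.35508012 4.8814337 ] [0.28116627 4.87683878]
```

>>> drive_tool(deltas=[{"delta_pos": [0.1, 1.5, 0], "angular": [0, 0, 0], "hand": -1}, {"delta_pos": [0.3, 3.5, 0], "angular": [0, 0, 0], "hand": -1}, {"delta_pos": [0.35, 4.9, 1], "angular": [0, 0, 0], "hand": -1}, {"delta_pos": [0.35, 4.9, 3], "angular": [0, 0, 0], "hand": -1}, {"delta_pos": [0.35, 4.9, 4.5], "angular": [0, 0, 0], "hand": -1}, {"delta_pos": [0.35, 4.9, 5.3], "angular": [0, 0, 0], "hand": -1}, {"delta_pos": [0.35, 4.9, 5.4], "angular": [0, 0, 0], "hand": -1}, {"delta_pos": [0.35, 4.9, 5.5], "angular": [0, 0, 0], "hand": -1}, {"delta_pos": [0.35, 4.9, 5.5], "angular": [0, 0, 0], "hand": -1}])

```text
clock: 6.5
eef_pos: [0.483, -0.0414, 0.0844]
tcp_rot: [[-0.95, 0.313, 0.001], [0.313, 0.95, -0.0], [-0.001, 0.0, -1.0]]
force: [-0.1, -0.2, -1.1]
opening: 0.243
grasp_force: 30.0
```

>>> drive_tool(deltas=[{"delta_pos": [0, 0, 0.05], "angular": [0, 0, 0], "hand": -1}, {"delta_pos": [0, 0, 0.1], "angular": [0, 0, 0], "hand": -1}, {"delta_pos": [0, 0, 0.1], "angular": [0, 0, 0], "hand": -1}, {"delta_pos": [0, 0, 0.1], "angular": [0, 0, 0], "hand": -1}])

```text
clock: 7.0
eef_pos: [0.4827, -0.0413, 0.0831]
tcp_rot: [[-0.95, 0.313, 0.0], [0.313, 0.95, 0.0], [-0.0, 0.0, -1.0]]
force: [-0.1, -0.5, -1.3]
opening: 0.244
grasp_force: 30.0
```

>>> drive_tool(deltas=[{"delta_pos": [0, 0, 0.05], "angular": [0, 0, 0], "hand": -1}, {"delta_pos": [0, 0, 0.1], "angular": [0, 0, 0], "hand": -1}, {"delta_pos": [0, 0, 0.1], "angular": [0, 0, 0], "hand": -1}, {"delta_pos": [0, 0, 0.1], "angular": [0, 0, 0], "hand": -1}])

```text
clock: 7.5
eef_pos: [0.4827, -0.0413, 0.082]
tcp_rot: [[-0.95, 0.313, -0.0], [0.313, 0.95, -0.0], [0.0, -0.0, -1.0]]
force: [-0.2, -0.6, -1.3]
opening: 0.242
grasp_force: 30.0
```

>>> drive_tool(deltas=[{"delta_pos": [0, 0, 0.05], "angular": [0, 0, 0], "hand": -1}, {"delta_pos": [0, 0, 0.05], "angular": [0, 0, 0], "hand": -1}, {"delta_pos": [0, 0, 0.05], "angular": [0, 0, 0], "hand": -1}])

```text
clock: 7.88
eef_pos: [0.4827, -0.0413, 0.0815]
tcp_rot: [[-0.95, 0.313, -0.0], [0.313, 0.95, 0.0], [0.0, 0.0, -1.0]]
force: [0.0, 0.4, -1.7]
opening: 0.245
grasp_force: 30.0
```

>>> drive_tool(deltas=[{"delta_pos": [0, 0, 0.04], "angular": [0, 0, 0], "hand": -1}, {"delta_pos": [0, 0, 0.04], "angular": [0, 0, 0], "hand": -1}, {"delta_pos": [0, 0, 0.04], "angular": [0, 0, 0], "hand": -1}])

```text
clock: 8.25
eef_pos: [0.4827, -0.0413, 0.0811]
tcp_rot: [[-0.95, 0.313, -0.0], [0.313, 0.95, -0.0], [0.0, -0.0, -1.0]]
force: [0.0, -0.0, -2.8]
opening: 0.242
grasp_force: 30.0
```

>>> drive_tool(deltas=[{"delta_pos": [0, 0, 0.03], "angular": [0, 0, 0], "hand": -1}, {"delta_pos": [0, 0, 0.03], "angular": [0, 0, 0], "hand": -1}, {"delta_pos": [0, 0, 0.03], "angular": [0, 0, 0], "hand": -1}])

```text
clock: 8.62
eef_pos: [0.4827, -0.0413, 0.0809]
tcp_rot: [[-0.95, 0.313, 0.0], [0.313, 0.95, -0.0], [-0.0, -0.0, -1.0]]
force: [-0.6, 0.2, -2.1]
opening: 0.239
grasp_force: 30.0
```

>>> drive_tool(deltas=[{"delta_pos": [0, 0, 0.03], "angular": [0, 0, 0], "hand": -1}, {"delta_pos": [0, 0, 0.03], "angular": [0, 0, 0], "hand": -1}, {"delta_pos": [0, 0, 0.03], "angular": [0, 0, 0], "hand": -1}])

```text
clock: 9.0
eef_pos: [0.4828, -0.0413, 0.0806]
tcp_rot: [[-0.95, 0.313, 0.0], [0.313, 0.95, -0.0], [-0.0, 0.0, -1.0]]
force: [-0.3, -0.4, -0.1]
opening: 0.243
grasp_force: 30.0
```

>>> drive_tool(deltas=[{"delta_pos": [0, 0, 0.03], "angular": [0, 0, 0], "hand": -1}, {"delta_pos": [0, 0, 0.03], "angular": [0, 0, 0], "hand": -1}, {"delta_pos": [0, 0, 0.03], "angular": [0, 0, 0], "hand": -1}])

```text
clock: 9.38
eef_pos: [0.4829, -0.0414, 0.0804]
tcp_rot: [[-0.95, 0.313, 0.001], [0.313, 0.95, -0.0], [-0.001, 0.0, -1.0]]
force: [-0.8, 0.0, 4.3]
opening: 0.239
grasp_force: 30.0
```

>>> drive_tool(deltas=[{"delta_pos": [0, 0.1, 0], "angular": [0, 0, 0], "hand": -1}, {"delta_pos": [0, 0.2, 0], "angular": [0, 0, 0], "hand": -1}, {"delta_pos": [0, 0.3, 0], "angular": [0, 0, 0], "hand": -1}, {"delta_pos": [0, 0.4, 0], "angular": [0, 0, 0], "hand": -1}])

```text
clock: 9.88
eef_pos: [0.484, -0.0378, 0.0803]
tcp_rot: [[-0.95, 0.313, -0.0], [0.313, 0.95, -0.001], [-0.0, -0.001, -1.0]]
force: [-1.5, -3.6, 5.9]
opening: 0.244
grasp_force: 30.1
```

>>> drive_tool(deltas=[{"delta_pos": [0, 0.1, 0], "angular": [0, 0, 0], "hand": -1}, {"delta_pos": [0, 0.2, 0], "angular": [0, 0, 0], "hand": -1}, {"delta_pos": [0, 0.3, 0], "angular": [0, 0, 0], "hand": -1}, {"delta_pos": [0, 0.4, 0], "angular": [0, 0, 0], "hand": -1}])

```text
clock: 10.38
eef_pos: [0.4852, -0.034, 0.0803]
tcp_rot: [[-0.95, 0.313, -0.0], [0.313, 0.95, -0.001], [-0.0, -0.001, -1.0]]
force: [-2.0, -3.3, 5.2]
opening: 0.244
grasp_force: 30.1
```

>>> drive_tool(deltas=[{"delta_pos": [0, 0.1, 0], "angular": [0, 0, 0], "hand": -1}, {"delta_pos": [0, 0.2, 0], "angular": [0, 0, 0], "hand": -1}, {"delta_pos": [0, 0.3, 0], "angular": [0, 0, 0], "hand": -1}, {"delta_pos": [0, 0.4, 0], "angular": [0, 0, 0], "hand": -1}])

```text
clock: 10.88
eef_pos: [0.4865, -0.0302, 0.0804]
tcp_rot: [[-0.95, 0.313, -0.0], [0.313, 0.95, -0.001], [-0.0, -0.001, -1.0]]
force: [-1.3, -4.0, 5.2]
opening: 0.244
grasp_force: 30.1
```

>>> drive_tool(deltas=[{"delta_pos": [0, 0.1, 0], "angular": [0, 0, 0], "hand": -1}, {"delta_pos": [0, 0.2, 0], "angular": [0, 0, 0], "hand": -1}, {"delta_pos": [0, 0.3, 0], "angular": [0, 0, 0], "hand": -1}, {"delta_pos": [0, 0.4, 0], "angular": [0, 0, 0], "hand": -1}])

```text
clock: 11.38
eef_pos: [0.4877, -0.0264, 0.0803]
tcp_rot: [[-0.95, 0.313, -0.0], [0.313, 0.95, -0.001], [-0.0, -0.001, -1.0]]
force: [-1.8, -3.4, 6.3]
opening: 0.243
grasp_force: 30.1
```

>>> drive_tool(deltas=[{"delta_pos": [0, 0.1, 0], "angular": [0, 0, 0], "hand": -1}, {"delta_pos": [0, 0.2, 0], "angular": [0, 0, 0], "hand": -1}, {"delta_pos": [0, 0.3, 0], "angular": [0, 0, 0], "hand": -1}])

```text
clock: 11.75
eef_pos: [0.4887, -0.0235, 0.0803]
tcp_rot: [[-0.95, 0.313, -0.0], [0.313, 0.95, -0.001], [-0.0, -0.001, -1.0]]
force: [-2.0, -2.7, 4.8]
opening: 0.243
grasp_force: 30.1
```

>>> drive_tool(deltas=[{"delta_pos": [0, 0.1, 0], "angular": [0, 0, 0], "hand": -1}, {"delta_pos": [0, 0.2, 0], "angular": [0, 0, 0], "hand": -1}])

```text
clock: 12.0
eef_pos: [0.4893, -0.0217, 0.0803]
tcp_rot: [[-0.95, 0.313, -0.0], [0.313, 0.95, -0.001], [-0.0, -0.001, -1.0]]
force: [-1.1, -4.2, 5.5]
opening: 0.242
grasp_force: 30.1
```

>>> drive_tool(deltas=[{"delta_pos": [0, 0.1, 0], "angular": [0, 0, 0], "hand": -1}, {"delta_pos": [0, 0.2, 0], "angular": [0, 0, 0], "hand": -1}])

```text
clock: 12.25
eef_pos: [0.4899, -0.0198, 0.0803]
tcp_rot: [[-0.95, 0.313, -0.0], [0.313, 0.95, -0.001], [-0.0, -0.001, -1.0]]
force: [-1.1, -4.0, 4.9]
opening: 0.244
grasp_force: 30.1
```

>>> drive_tool(deltas=[{"delta_pos": [0, 0.1, 0], "angular": [0, 0, 0], "hand": -1}, {"delta_pos": [0, 0.2, 0], "angular": [0, 0, 0], "hand": -1}])

```text
clock: 12.5
eef_pos: [0.4905, -0.0179, 0.0803]
tcp_rot: [[-0.95, 0.313, -0.0], [0.313, 0.95, -0.001], [-0.0, -0.001, -1.0]]
force: [-1.2, -3.3, 5.1]
opening: 0.241
grasp_force: 30.1
```

>>> drive_tool(deltas=[{"delta_pos": [0, 0.1, 0], "angular": [0, 0, 0], "hand": -1}, {"delta_pos": [0, 0.2, 0], "angular": [0, 0, 0], "hand": -1}])

```text
clock: 12.75
eef_pos: [0.4911, -0.016, 0.0803]
tcp_rot: [[-0.95, 0.313, -0.0], [0.313, 0.95, -0.001], [-0.0, -0.001, -1.0]]
force: [-1.8, -4.0, 6.0]
opening: 0.243
grasp_force: 30.1
```

>>> drive_tool(deltas=[{"delta_pos": [0, 0.1, 0], "angular": [0, 0, 0], "hand": -1}, {"delta_pos": [0, 0.2, 0], "angular": [0, 0, 0], "hand": -1}])

```text
clock: 13.0
eef_pos: [0.4918, -0.0141, 0.0803]
tcp_rot: [[-0.95, 0.313, -0.0], [0.313, 0.95, -0.001], [-0.0, -0.001, -1.0]]
force: [-0.7, -4.1, 5.1]
opening: 0.24
grasp_force: 30.1
```

>>> drive_tool(deltas=[{"delta_pos": [0, 0.1, 0], "angular": [0, 0, 0], "hand": -1}, {"delta_pos": [0, 0.2, 0], "angular": [0, 0, 0], "hand": -1}])

```text
clock: 13.25
eef_pos: [0.4924, -0.0121, 0.0803]
tcp_rot: [[-0.95, 0.313, -0.0], [0.313, 0.95, -0.001], [0.0, -0.001, -1.0]]
force: [-1.3, -2.1, 4.3]
opening: 0.244
grasp_force: 30.1
```

>>> drive_tool(deltas=[{"delta_pos": [0, 0.1, 0], "angular": [0, 0, 0], "hand": -1}, {"delta_pos": [0, 0.2, 0], "angular": [0, 0, 0], "hand": -1}])

```text
clock: 13.5
eef_pos: [0.4928, -0.0096, 0.0799]
tcp_rot: [[-0.95, 0.313, -0.001], [0.313, 0.95, 0.0], [0.001, 0.0, -1.0]]
force: [-0.2, -0.0, -1.7]
opening: 0.241
grasp_force: 30.0
```

>>> drive_tool(deltas=[{"delta_pos": [0, 0.1, 0], "angular": [0, 0, 0], "hand": -1}, {"delta_pos": [0, 0.2, 0], "angular": [0, 0, 0], "hand": -1}])

```text
clock: 13.75
eef_pos: [0.4936, -0.0079, 0.0801]
tcp_rot: [[-0.95, 0.313, -0.0], [0.313, 0.95, 0.0], [0.0, 0.0, -1.0]]
force: [-0.2, -0.7, -1.7]
opening: 0.242
grasp_force: 30.0
```

>>> drive_tool(deltas=[{"delta_pos": [0, 0.1, 0], "angular": [0, 0, 0], "hand": -1}, {"delta_pos": [0, 0.1, 0.05], "angular": [0, 0, 0], "hand": -1}, {"delta_pos": [0, 0.1, 0.1], "angular": [0, 0, 0], "hand": -1}, {"delta_pos": [0, 0.1, 0.1], "angular": [0, 0, 0], "hand": -1}])

```text
clock: 14.25
eef_pos: [0.494, -0.0071, 0.0792]
tcp_rot: [[-0.95, 0.313, -0.0], [0.313, 0.95, 0.0], [0.0, 0.0, -1.0]]
force: [0.2, 0.3, -2.1]
opening: 0.239
grasp_force: 30.0
```

>>> drive_tool(deltas=[{"delta_pos": [0, 0, 0.05], "angular": [0, 0, 0], "hand": -1}, {"delta_pos": [0, 0, 0.1], "angular": [0, 0, 0], "hand": -1}, {"delta_pos": [0, 0, 0.1], "angular": [0, 0, 0], "hand": -1}])

```text
clock: 14.62
eef_pos: [0.494, -0.0071, 0.0782]
tcp_rot: [[-0.95, 0.313, -0.0], [0.313, 0.95, -0.0], [0.0, -0.0, -1.0]]
force: [0.6, 0.4, -2.0]
opening: 0.242
grasp_force: 30.0
```

Still free 2 mm down, so I'll keep lowering in small steps.

>>> drive_tool(deltas=[{"delta_pos": [0, 0, 0.05], "angular": [0, 0, 0], "hand": -1}, {"delta_pos": [0, 0, 0.1], "angular": [0, 0, 0], "hand": -1}, {"delta_pos": [0, 0, 0.1], "angular": [0, 0, 0], "hand": -1}])

```text
clock: 15.0
eef_pos: [0.494, -0.0071, 0.0772]
tcp_rot: [[-0.95, 0.313, -0.0], [0.313, 0.95, -0.0], [0.0, -0.0, -1.0]]
force: [-0.4, 0.3, -1.4]
opening: 0.243
grasp_force: 30.0
```

>>> drive_tool(deltas=[{"delta_pos": [0, 0, 0.04], "angular": [0, 0, 0], "hand": -1}, {"delta_pos": [0, 0, 0.07], "angular": [0, 0, 0], "hand": -1}, {"delta_pos": [0, 0, 0.07], "angular": [0, 0, 0], "hand": -1}])

```text
clock: 15.38
eef_pos: [0.494, -0.0071, 0.0765]
tcp_rot: [[-0.95, 0.313, -0.0], [0.313, 0.95, -0.0], [0.0, -0.0, -1.0]]
force: [0.4, 0.6, -1.4]
opening: 0.239
grasp_force: 30.0
```

>>> drive_tool(deltas=[{"delta_pos": [0, 0, 0.07], "angular": [0, 0, 0], "hand": -1}, {"delta_pos": [0, 0, 0.14], "angular": [0, 0, 0], "hand": -1}, {"delta_pos": [0, 0, 0.14], "angular": [0, 0, 0], "hand": -1}])

```text
clock: 15.75
eef_pos: [0.4939, -0.0071, 0.0751]
tcp_rot: [[-0.95, 0.313, -0.0], [0.313, 0.95, 0.0], [0.0, -0.0, -1.0]]
force: [0.1, -0.3, -0.4]
opening: 0.244
grasp_force: 30.0
```

>>> drive_tool(deltas=[{"delta_pos": [0, 0, 0.07], "angular": [0, 0, 0], "hand": -1}, {"delta_pos": [0, 0, 0.14], "angular": [0, 0, 0], "hand": -1}, {"delta_pos": [0, 0, 0.14], "angular": [0, 0, 0], "hand": -1}])

```text
clock: 16.12
eef_pos: [0.494, -0.0071, 0.0737]
tcp_rot: [[-0.95, 0.313, -0.0], [0.313, 0.95, 0.0], [0.0, -0.0, -1.0]]
force: [0.1, -0.7, -1.2]
opening: 0.245
grasp_force: 30.0
```

>>> drive_tool(deltas=[{"delta_pos": [0, 0, 0.1], "angular": [0, 0, 0], "hand": -1}, {"delta_pos": [0, 0, 0.2], "angular": [0, 0, 0], "hand": -1}, {"delta_pos": [0, 0, 0.3], "angular": [0, 0, 0], "hand": -1}, {"delta_pos": [0, 0, 0.4], "angular": [0, 0, 0], "hand": -1}])

```text
clock: 16.62
eef_pos: [0.494, -0.0071, 0.0697]
tcp_rot: [[-0.95, 0.313, -0.0], [0.313, 0.95, 0.0], [0.0, -0.0, -1.0]]
force: [0.9, 1.1, -1.2]
opening: 0.244
grasp_force: 30.0
```

>>> drive_tool(deltas=[{"delta_pos": [0, 0, 0.1], "angular": [0, 0, 0], "hand": -1}, {"delta_pos": [0, 0, 0.2], "angular": [0, 0, 0], "hand": -1}, {"delta_pos": [0, 0, 0.3], "angular": [0, 0, 0], "hand": -1}, {"delta_pos": [0, 0, 0.4], "angular": [0, 0, 0], "hand": -1}])

```text
clock: 17.12
eef_pos: [0.494, -0.0071, 0.0657]
tcp_rot: [[-0.95, 0.313, -0.0], [0.313, 0.95, -0.0], [0.0, -0.0, -1.0]]
force: [-1.1, 0.3, -1.2]
opening: 0.245
grasp_force: 30.0
```

>>> drive_tool(deltas=[{"delta_pos": [0, 0, 0.2], "angular": [0, 0, 0], "hand": -1}, {"delta_pos": [0, 0, 0.4], "angular": [0, 0, 0], "hand": -1}, {"delta_pos": [0, 0, 0.6], "angular": [0, 0, 0], "hand": -1}, {"delta_pos": [0, 0, 0.6], "angular": [0, 0, 0], "hand": -1}])

```text
clock: 17.62
eef_pos: [0.4939, -0.0071, 0.0596]
tcp_rot: [[-0.95, 0.313, -0.0], [0.313, 0.95, 0.0], [0.0, -0.0, -1.0]]
force: [0.1, 0.3, -1.0]
opening: 0.242
grasp_force: 30.0
```

>>> drive_tool(deltas=[{"delta_pos": [0, 0, 0.2], "angular": [0, 0, 0], "hand": -1}, {"delta_pos": [0, 0, 0.4], "angular": [0, 0, 0], "hand": -1}, {"delta_pos": [0, 0, 0.6], "angular": [0, 0, 0], "hand": -1}, {"delta_pos": [0, 0, 0.6], "angular": [0, 0, 0], "hand": -1}])

```text
clock: 18.12
eef_pos: [0.4939, -0.0071, 0.0536]
tcp_rot: [[-0.95, 0.313, -0.0], [0.313, 0.95, 0.0], [0.0, -0.0, -1.0]]
force: [-0.9, -0.1, -0.9]
opening: 0.241
grasp_force: 30.0
```

>>> drive_tool(deltas=[{"delta_pos": [0, 0, 0.04], "angular": [0, 0, 0], "hand": -1}, {"delta_pos": [0, 0, 0.06], "angular": [0, 0, 0], "hand": -1}, {"delta_pos": [0, 0, 0.06], "angular": [0, 0, 0], "hand": -1}])

```text
clock: 18.5
eef_pos: [0.494, -0.0071, 0.0532]
tcp_rot: [[-0.95, 0.313, 0.0], [0.313, 0.95, -0.0], [-0.0, -0.0, -1.0]]
force: [0.6, -0.5, -1.6]
opening: 0.239
grasp_force: 30.0
```

>>> drive_tool(deltas=[{"delta_pos": [0, 0, 0.04], "angular": [0, 0, 0], "hand": -1}, {"delta_pos": [0, 0, 0.06], "angular": [0, 0, 0], "hand": -1}, {"delta_pos": [0, 0, 0.06], "angular": [0, 0, 0], "hand": -1}])

```text
clock: 18.88
eef_pos: [0.4942, -0.0072, 0.0529]
tcp_rot: [[-0.95, 0.313, 0.0], [0.313, 0.95, -0.0], [-0.0, 0.0, -1.0]]
force: [-1.4, -1.4, 5.6]
opening: 0.242
grasp_force: 30.0
```

>>> drive_tool(deltas=[{"delta_pos": [0, 0, 0.02], "angular": [0, 0, 0], "hand": -1}, {"delta_pos": [0, 0, 0.03], "angular": [0, 0, 0], "hand": -1}, {"delta_pos": [0, 0, 0.03], "angular": [0, 0, 0], "hand": -1}])

```text
clock: 19.25
eef_pos: [0.4943, -0.0072, 0.0529]
tcp_rot: [[-0.95, 0.313, 0.001], [0.313, 0.95, -0.0], [-0.001, 0.0, -1.0]]
force: [-3.6, -0.5, 9.5]
opening: 0.24
grasp_force: 30.0
```

The collar is seated on the plate, so I'll release and retreat upwards.

>>> drive_tool(deltas=[{"delta_pos": [0, 0, -0.04], "angular": [0, 0, 0], "hand": -1}, {"delta_pos": [0, 0, -0.04], "angular": [0, 0, 0], "hand": 0}, {"delta_pos": [0, 0, -0.04], "angular": [0, 0, 0], "hand": 0}, {"delta_pos": [0, 0, -0.04], "angular": [0, 0, 0], "hand": 0}, {"delta_pos": [0, 0, -0.04], "angular": [0, 0, 0], "hand": 0}, {"delta_pos": [0, 0, -0.04], "angular": [0, 0, 0], "hand": 0}])

```text
clock: 20.0
eef_pos: [0.494, -0.0071, 0.0526]
tcp_rot: [[-0.95, 0.313, -0.0], [0.313, 0.95, -0.0], [0.0, -0.0, -1.0]]
force: [0.8, 0.7, -0.5]
opening: 0.504
grasp_force: 0.0
```

>>> drive_tool(deltas=[{"delta_pos": [0, 0, -1], "angular": [0, 0, 0], "hand": 0}, {"delta_pos": [0, 0, -3], "angular": [0, 0, 0], "hand": 0}, {"delta_pos": [0, 0, -6], "angular": [0, 0, 0], "hand": 0}, {"delta_pos": [0, 0, -9], "angular": [0, 0, 0], "hand": 0}, {"delta_pos": [0, 0, -9], "angular": [0, 0, 0], "hand": 0}, {"delta_pos": [0, 0, -9], "angular": [0, 0, 0], "hand": 0}])

```text
clock: 20.75
eef_pos: [0.4936, -0.0071, 0.1422]
tcp_rot: [[-0.95, 0.313, -0.001], [0.313, 0.95, 0.0], [0.001, -0.0, -1.0]]
force: [0.7, 0.0, -0.8]
opening: 0.498
grasp_force: 0.0
```

```bash
python3 - <<'E'
from h import *
d=imaging.get_image("scene");w=imaging.get_image("wrist")
a=cv2.resize(d["image"][150:290,220:400],(400,311));b=cv2.resize(w["image"],(400,300))
cv2.imwrite("pics/end.png",np.hstack([a[:300],b])[:,:,::-1])
print(r.get_state()["eef_pos"],r.get_state()["opening"])
E
```

```text
[ 0.49340194 -0.00705274  0.14173551] 0.502424337812208
```

View pics/end.png

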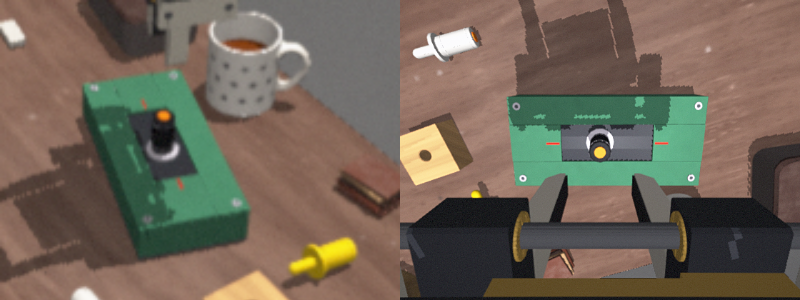

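The pin stands upright with its collar on the plate (left view about (162,148), right view (599,145)). The gripper is clear and the bystanders are where they were.

```bash
python3 -c "
from plant import r
print(r.finish_job())"
```

```text
the job is handed in; nothing more can be done
None
```

The pin is home in the hidden socket with its collar on the cover plate, standing upright and released. I handed the job in at about 21 s; no verdict came back.

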